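# Load the mug carrier

## Task

Get the two mugs ready to be carried to the table: the mug that stands alone at the front of the worktop goes into the free stall of the wooden mug carrier, and the mug already inside, which stands crooked, is to be straightened. Slide the mugs along on their feet, do not lift them or tip them over; both must stand fully home against the back stop, handles pointing straight out at the front. Then swing the wire keeper fully down so that its two arches pass over the handles, without ramming mug or keeper hard, and leave the other things on the worktop where they are.

Things in the scene. Friction and masses are not known exactly. Their poses are not given: they have to be found in the camera images.
- carrier: Wooden mug carrier fixed on the worktop, 232 mm wide with its keeper. Origin on the worktop midway between its two stalls; +x to the back stop, -x out of the open front (towards the robot), y left, z up. Floor 3 mm thick; its bevelled lip starts at x=-60 mm and is at full height from x=-36. At the back a carry bar along y, top at z=113, x=56 mm.
- stall_left (a point): Middle of the left stall (carrier x=0, y=+52 mm) on its floor; axes as the carrier's. 96 mm wide between walls 8 mm thick, 49 mm high, with rounded noses, from x=-20 mm to the back stop. The stop's face is at x=+44 mm, 55 mm high: a mug is home when its body touches it (axis then at x=+1 mm for mug_green, about +7 for mug_diamond). mug_diamond stands here.
- stall_right (a point): The same point of the right stall (carrier y=-52 mm), of the same size; empty at the start.
- mug_green: Green-and-white mug, on the worktop right of the carrier. Origin on the underside, 17 mm from the round body's axis towards the handle, which points along -y; z up. Body 86 mm across with straight walls, 88 mm high; handle 29 mm wide, out to 77 mm from the axis, 11 to 79 mm above the foot, closed to fingers. 0.28 kg.
- mug_diamond: Cream mug with diamonds in the left stall, handle 0.35 to 0.62 rad askew towards the right stall. Origin on the underside, 16 mm from the round body's axis towards the handle, which points along -y; z up. Body flares from 62 mm across at the foot to 84 at the rim, 94 mm high; handle 24 mm wide, out to 74 mm from the axis, 12 to 89 mm above the foot, closed to fingers. 0.26 kg.
- keeper (a joint): Hinge of the wire keeper (rad): 0 = shut, on a hard stop; about 1.3 = open. Stiff: stays where left, takes 2 to 4 N at the tab. Axis along the carrier's y at x=50, z=75 mm. Shut, its 5 mm front wire runs at x=-50, z=60 mm and rises in an arch over each handle, 47 mm clear between the legs, 109 mm clear above the worktop; a handle more than some 10 mm off the stall's centre line stops it.
- keeper_tab (a point): Middle of the pushing face of the keeper's thumb tab (34 mm along y, 16 mm wide) at the middle of the front wire; 45 mm clear between the arch legs beside it. The face looks up when shut and backwards, away from the robot, when open; z is its normal, x points to the hinge. Shut, it lies at carrier x=-52, y=0, z=63.5 mm.
- fish_tin: Bystander: round low tin, 86 mm across, 40 mm high; origin under its centre.
- timer: Bystander: round kitchen timer, 65 mm across, 50 mm high; origin under its centre.
- yoghurt_cup: Bystander: yoghurt cup, 72 mm across, 71 mm high; origin under its centre.
- pink_salt: Bystander: salt shaker, 55 mm across, 92 mm high; origin under its centre.

How it is judged:
By the outcome, as a careful person would: the job done as asked, in the order asked, and still so for the second after the job is handed in, with the robot touching nothing.
It also fails if it takes over 72 s, if anything falls off the work surface, if the arm or the gripper's body presses on something with over 40 N, if the wrist force passes 120 N, or if a joint passes its speed limit or range.

## Robot

A 6-joint arm with a two-finger parallel gripper is mounted at the origin on a cart in front of the work surface, level with it; the furniture and walls round the work are solid. World frame = base frame: x ahead of the robot, y to its left, z up, the work surface at z = 0. Lengths are in m, angles in degrees, forces in N, time in s.
With the tool pointing down it reaches from about 0.25 to 0.725 m from the base axis. Payload 9.7 kg.
Tool frame: the origin (TCP) lies midway between the tips of the shut fingers; the grasp point (between the pads) lies 19 mm behind it; z points along the fingers, y is the line along which they close (so a half turn about z gives the same grasp; the last joint's range is limited). The gripper opens to 85 mm and grips with 20 to 120 N. Pads are 22 mm wide; open, the fingers measure 114 mm over their backs; the gripper's body (76 mm by 85 mm) begins 54 mm behind the grasp point. The pads swing forward as they close: fully open they stand 13 mm farther back than shut.
Start: joints at [73.224, 4.979, 10.078, 95.1, 0, 90], TCP at [0.159, 0.527, 0.231] pointing down, gripper open.
Joint ranges: [-179.16, 179.16], [-48.56, 103.87], [-65.8, 70.77], [-126.05, 130.52], [-82.76, 87.17], [-180, 180]. Speed limits (degrees/s): [127.2, 127.2, 147.25, 180, 180, 180].

## Interface

Orientations are given as [roll, pitch, yaw] about the fixed x, y, z axes, in that order (R = Rz(yaw) Ry(pitch) Rx(roll)).
In Python, from workcell import * gives the robot as it stands.
- The arm moves only by the tool servo_tool, never from a script. Its argument "moves" is a list of rows, each a list of 4 numbers: the shift along the world's x, y, z in a scale on which 1.0 is 750 mm, then the turn about the world's z in shares of 4 rad (1.0 is 4 rad). A call has 1 to 20 rows; each row is the pose to reach, as a shift and turn from the pose commanded when the call began; what a row does not reach only later rows make up. A row lasts 1/12 s, in which the tool goes at most 41.7 mm and 7.16 degrees, less where a joint would pass 70% of its speed; a pose out of reach is approached as far as the arm can. Shift and turn numbers lie between -1 and 1, and a call with a number outside is refused. A call with a gripper value outside its range is refused whole. "claw" is the closure, from 0 (fully open) to 1 (shut), set as the call begins (left out, the last holds). The fingers move at their own pace and stop on an object; "force" is the grip in N (left out, the last holds). Time passes only in rows, so rows that repeat a pose let the fingers close. It gives the time, the measured TCP pose, the force, the opening and the grip force at its end, in the units of the state.
- get_obs(): the state, without advancing time (a new reading comes with each control period).
- camera(name): name is "scene" or "top" or "wrist"; returns the picture (384x512x3 uint8, red, green, blue); there is no depth.
- get_calibration(name): a dict with "fx", "fy", "cx", "cy" (pixels), "k1" (the pictures are not rectified: a ray, as slopes to the right and down, at radius r is drawn at 1 + k1 r^2 times it, then the intrinsics apply), "rvec" (rotation vector, rad) and "tvec" (3), from world to camera coordinates, as OpenCV has them; the wrist camera has in their place "tool_from_camera" (4x4, takes a point from camera to tool coordinates, whose origin is the TCP and whose axes are the flange's). Camera axes: x right, y down, z forward; pixel columns grow to the right and rows downward; lengths in m; the calibration is good to about 2 mm. A picture is of the moment at which its call begins: read the wrist's pose just before it. get_calibration takes no time and is no camera call.
- job_done(): hands the job in; it is judged then, once.
The state is a dict: "time": time; "q": joint angles; "qd": joint speeds; "joint_efforts": joint torques, N m; "ee_pos": TCP position; "tcp_rot": TCP orientation; "wrist_force": force on the tool from outside, world axes, zero at the start; "torque": the same for the moment, N m; "opening": finger opening in m; "grasp_force": force on a finger pad.
Only numpy, scipy, OpenCV 4.12 (cv2) and the standard library are available. Lean on these libraries where they do the work, as an engineer would, in place of code of your own. Each camera call takes 0.05 s, during which the arm holds its last target. There are 200 camera calls.

## Working session

There is one attempt and no reset: what is moved stays moved. The work goes in short steps, Python scripts to look and compute and a tool call to move; the robot and the scene stay as the last step left them, time stands still between calls to the robot, and variables do not carry over. Pictures are saved under pics/ and viewed, at most 10 in all, crops included, and the job is handed in when it is done.

Besides the shell and the picture viewer there is one more tool, called after "Call:" as name([rows], argument=value, ...), one row to a line, values as JSON. servo_tool: Moves the arm, as the interface text tells. Its arguments: {"type":"object","properties":{"moves":{"type":"array","items":{"type":"array","items":{"type":"number"}}},"claw":{"type":"number"},"force":{"type":"number"}},"required":["moves"]}

```bash
mkdir -p pics; ls
python3 - <<'E'
from workcell import *
import cv2,numpy as np
for n in("scene","top"):
    im=camera(n); cv2.imwrite(f"pics/{n}0.png",im[:,:,::-1]); c=get_calibration(n); print(n,c)
a=[cv2.imread(f"pics/{n}0.png") for n in("scene","top")]
o=get_obs();print(o)
E
```

```text
pics
scene {'fx': 423.1117210891662, 'fy': 423.1117210891662, 'cx': 255.4273117036139, 'cy': 190.78583178765828, 'k1': -0.058648734759694406, 'rvec': array([ 2.06536643, -0.50630439,  0.2650366 ]), 'tvec': array([-0.43852812,  0.23661792,  1.16101238])}
top {'fx': 434.8956810653902, 'fy': 434.8956810653902, 'cx': 259.00522494245246, 'cy': 192.26591226385779, 'k1': -0.08035250273009513, 'rvec': array([ 2.20370137, -2.00588285,  0.21325616]), 'tvec': array([0.01424641, 0.52719451, 1.41786741])}
{'time': 0.1, 'q': array([7.32240338e+01, 5.00847713e+00, 1.00387343e+01, 9.50999291e+01,
       3.29237166e-04, 8.99995501e+01]), 'qd': array([-0.03491231, -0.13286615,  0.14361659, -0.11207321,  0.02046865,
       -0.02657496]), 'joint_efforts': array([ 1.16968845e-04, -5.21559477e+01,  4.65653443e+01,  1.59140682e-02,
        6.12430171e-06, -4.20605460e-06]), 'ee_pos': array([0.1586846 , 0.52639231, 0.23064657]), 'tcp_rot': array([-1.79930328e+02, -3.29784017e-04,  1.63224483e+02]), 'wrist_force': array([-0.31195564,  0.57959353, -0.19654105]), 'torque': array([-0.00388306,  0.00348077, -0.0207468 ]), 'grasp_force': 0.0, 'opening': 0.08558064044661924}
```

View pics/scene0.png

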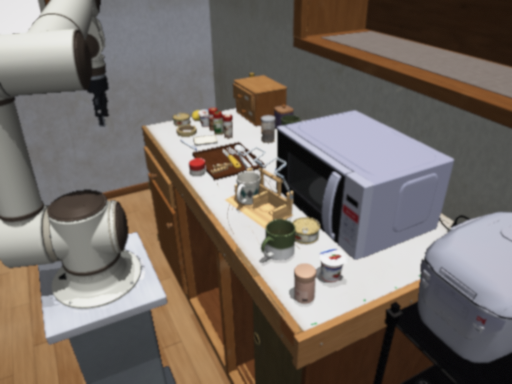

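View pics/top0.png

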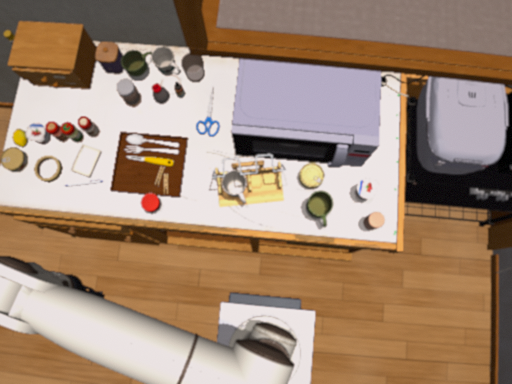

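The scene view shows the carrier at (262,203), the green mug at (280,238) and the microwave just behind. In the top view, the carrier is at (250,187), the green mug at (319,205) with its handle down, and the tin at (312,175). Next I'll zoom in on both.

```bash
cat > h.py <<'E'
import numpy as np,cv2
from workcell import *
def ray(n,uv):
    c=get_calibration(n); R=cv2.Rodrigues(np.array(c['rvec']))[0]; t=np.array(c['tvec'])
    K=np.array([[c['fx'],0,c['cx']],[0,c['fy'],c['cy']],[0,0,1]])
    p=cv2.undistortPoints(np.array([[uv]],float),K,np.array([c['k1'],0,0,0,0.]))[0,0]
    return -R.T@t, R.T@np.array([p[0],p[1],1])
def plane(n,uv,z):
    o,d=ray(n,uv); return o+d*(z-o[2])/d[2]
def proj(n,P):
    c=get_calibration(n);K=np.array([[c['fx'],0,c['cx']],[0,c['fy'],c['cy']],[0,0,1]])
    return cv2.projectPoints(np.array(P,float).reshape(-1,1,3),np.array(c['rvec']),np.array(c['tvec']),K,np.array([c['k1'],0,0,0,0.]))[0][:,0]
E
python3 - <<'E'
from h import *
a=cv2.imread('pics/top0.png')[145:235,200:340]; a=cv2.resize(a,(784,504),interpolation=cv2.INTER_CUBIC)
b=cv2.imread('pics/scene0.png')[145:275,225:355]; b=cv2.resize(b,(598,598),interpolation=cv2.INTER_CUBIC)
cv2.imwrite('pics/t1.png',a);cv2.imwrite('pics/s1.png',b)
for n,uv in(("carrier",(250,187)),("green",(319,205)),("tin",(312,175)),("salt",(374,220))): print(n,plane("top",uv,.05))
E
```

```text
carrier [0.54010847 0.09601387 0.05      ]
green [ 0.49990719 -0.14265385  0.05      ]
tin [ 0.60220084 -0.1118502   0.05      ]
salt [ 0.46585979 -0.3318552   0.05      ]
```

View pics/t1.png

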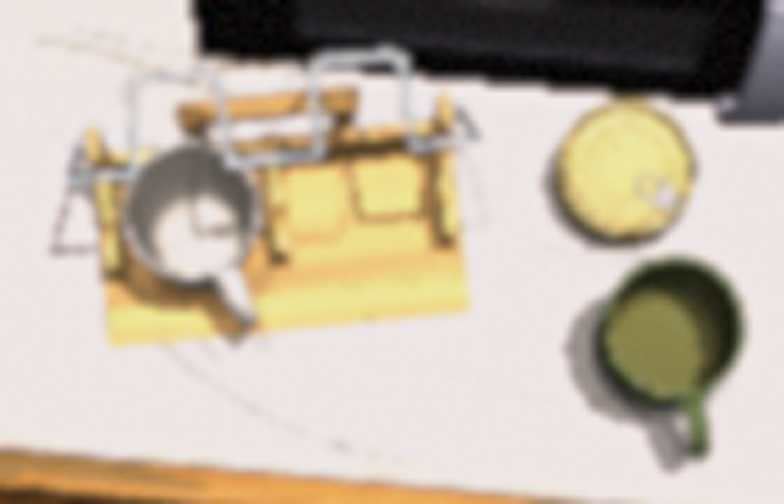

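View pics/s1.png

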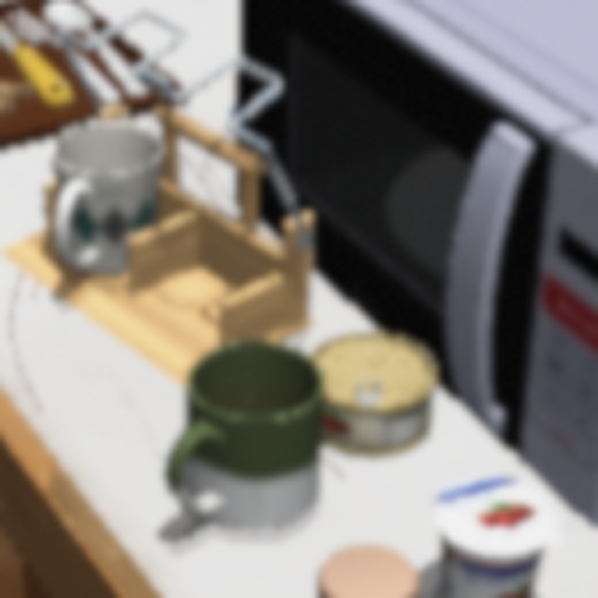

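The zoomed top view has the carrier's front lip from (110,345) to (468,308). The green rim is centred near (672,330) with its handle tip at (698,450). The cream rim is centred near (193,212) with its handle tip at (242,335). The keeper is open, with its middle wire near (272,157) and the microwave close behind.

```bash
cat > m.py <<'E'
from h import *
T=lambda u,v,z:plane("top",(200+(u+.5)/5.6-.5,145+(v+.5)/5.6-.5),z)
S=lambda u,v,z:plane("scene",(225+(u+.5)/4.6-.5,145+(v+.5)/4.6-.5),z)
np.set_printoptions(precision=4,suppress=True)
E
python3 - <<'E'
from m import *
a,b=T(110,345,0),T(468,308,0); d=a-b
print("lip",a,b,np.linalg.norm(d)); yaw=np.arctan2(-d[0],d[1]); 
print("lip scene",S(8,255,0),S(185,382,0))
X=np.array([np.cos(yaw),np.sin(yaw),0]);Y=np.array([-X[1],X[0],0]); C=(a+b)/2+.06*X
print("yaw",yaw,"C",C)
# predicted features
for nm,p in dict(noseL=(-.02,.104,.05),noseM=(-.02,0,.05),noseR=(-.02,-.104,.05),barL=(.056,.05,.113),barR=(.056,-.05,.113),tab=(.0117,0,.17)).items():
    P=C+X*p[0]+Y*p[1]; P[2]=p[2]; u=proj("top",P)[0];w=proj("scene",P)[0]
    print(nm,"top crop",(u-[200,145])*5.6,"scene crop",(w-[225,145])*4.6)
im=cv2.imread('pics/top0.png'); hsv=cv2.cvtColor(im,cv2.COLOR_BGR2HSV)
m=cv2.inRange(hsv,(30,60,20),(80,255,200)); m[:,:300]=0;m[:,340:]=0;m[:185]=0;m[235:]=0
c=max(cv2.findContours(m,cv2.RETR_EXTERNAL,cv2.CHAIN_APPROX_NONE)[0],key=cv2.contourArea)
print("green bbox",cv2.boundingRect(c))
for n,c,l,r,tip,z,zt in(("green",(672,330),(600,330),(743,330),(698,452),.088,.07),("diam",(193,213),(124,213),(262,213),(241,338),.097,.085)):
    P=T(*c,z);print(n,P,"diam",np.linalg.norm(T(*l,z)-T(*r,z)),"tip",T(*tip,zt),"rel",np.array([(P-C)@X,(P-C)@Y]),"dir",np.degrees(np.arctan2(*(T(*tip,zt)-P)[[1,0]])),np.linalg.norm((T(*tip,zt)-P)[:2]))
print("edge",T(0,460,0),T(480,500,0),"mw bottom top-view",T(200,55,.01),T(715,98,.01))
print("mw bottom scene",S(310,250,0.01),S(425,440,.01), "handle",S(495,410,.03))
E
```

```text
lip [0.4727 0.1984 0.    ] [ 0.5171 -0.0222  0.    ] 0.22504312560254264
lip scene [0.4749 0.1904 0.    ] [ 0.5168 -0.0182  0.    ]
yaw 0.1989087719315183 C [0.5537 0.1    0.    ]
noseL top crop [108.7649 262.2379] scene crop [ 45.3798 180.1955]
noseM top crop [278.9891 244.7489] scene crop [129.7734 235.6472]
noseR top crop [448.7713 227.3253] scene crop [222.9836 296.8803]
barL top crop [179.6186 105.0935] scene crop [166.8239 102.4213]
barR top crop [348.3093  87.9831] scene crop [255.4146 152.9685]
tab top crop [269.285  143.9424] scene crop [162.2106  75.4375]
green bbox (307, 192, 25, 34)
green [ 0.4976 -0.1395  0.088 ] diam 0.0845464084387948 tip [ 0.4295 -0.162   0.07  ] rel [-0.1023 -0.2237] dir -161.78723048663375 0.07176304194430556
diam [0.5394 0.1481 0.097 ] diam 0.0815311601201001 tip [0.4696 0.1129 0.085 ] rel [-0.0045  0.0499] dir -153.2496634288799 0.07817718242830791
edge [0.3944 0.2582 0.    ] [ 0.3976 -0.0395  0.    ] mw bottom top-view [0.6626 0.1615 0.01  ] [ 0.6653 -0.167   0.01  ]
mw bottom scene [0.6729 0.0734 0.01  ] [ 0.6182 -0.161   0.01  ] handle [ 0.6605 -0.1772  0.03  ]
```

The rows are not in the units I measure in: shifts go in shares of 750 mm and turns go in shares of 4 rad. I convert before sending: -67.7 cm is -0.9027, -66.5 cm is -0.8867, -2.4 rad is -0.6.

Call:
servo_tool([
  [0.0533,-0.08,0.0933,-0.03],
  [0.08,-0.1333,0.0933,-0.06],
  [0.1067,-0.1867,0.0933,-0.09],
  [0.1333,-0.24,0.0933,-0.12],
  [0.16,-0.2933,0.0933,-0.15],
  [0.1733,-0.3467,0.0933,-0.18],
  [0.1867,-0.4,0.0933,-0.21],
  [0.2,-0.4533,0.0933,-0.24],
  [0.2133,-0.5067,0.0933,-0.27],
  [0.2267,-0.56,0.0933,-0.3],
  [0.24,-0.6133,0.0933,-0.33],
  [0.2533,-0.6667,0.0933,-0.36],
  [0.2667,-0.7067,0.0933,-0.39],
  [0.28,-0.7467,0.0933,-0.42],
  [0.2933,-0.7867,0.0933,-0.45],
  [0.3067,-0.8133,0.0933,-0.48],
  [0.32,-0.84,0.0933,-0.51],
  [0.3333,-0.8667,0.0933,-0.54],
  [0.3467,-0.8867,0.0933,-0.57],
  [0.3467,-0.9027,0.0933,-0.6],
], claw=0.45)

```text
time: 1.77
ee_pos: [0.4197, -0.1521, 0.3002]
tcp_rot: [-179.9, 0.1, 25.3]
wrist_force: [0.6, -0.0, -0.8]
opening: 0.0469
grasp_force: 0.0
```

Scaled: -0.13 rad is -0.0325.

Call:
servo_tool([
  [0,0,0,-0.03],
  [0,0,0,-0.0325],
  [0,0,0,-0.0325],
])

```text
time: 2.02
ee_pos: [0.4186, -0.1504, 0.301]
tcp_rot: [-180.0, 0.0, 18.4]
wrist_force: [-0.2, 0.2, 0.2]
opening: 0.0471
grasp_force: 0.0
```

Run:
```python
from m import *
o=get_obs(); im=camera("wrist"); cv2.imwrite("pics/w1.png",im[:,:,::-1])
c=get_calibration("wrist"); print(o['ee_pos'],o['tcp_rot'],o['opening'],o['time'],o['q']); print(c)
np.savez('w1.npz',p=o['ee_pos'],r=o['tcp_rot'])
```

```text
[ 0.4186 -0.1504  0.301 ] [-179.9743    0.0254   18.4095] 0.04710556495635164 2.0167 [-19.7667  -7.0815   6.0967 103.2141   0.0045 141.8238]
{'fx': 341.8273620781765, 'fy': 341.8273620781765, 'cx': 247.7542262134878, 'cy': 193.0441260492954, 'k1': 0.01787389111307755, 'tool_from_camera': array([[ 0.    , -0.9619, -0.2733,  0.0688],
       [ 1.    ,  0.0001, -0.0004,  0.0001],
       [ 0.0004, -0.2733,  0.9619, -0.1426],
       [ 0.    ,  0.    ,  0.    ,  1.    ]])}
```

View pics/w1.png

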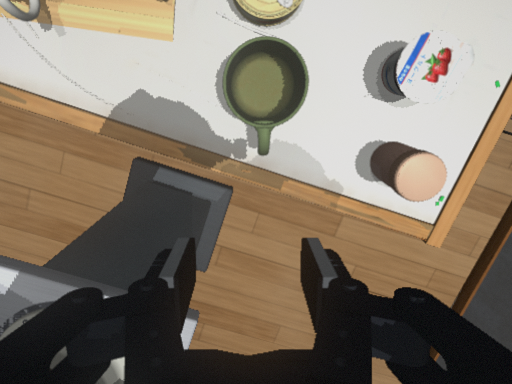

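The wrist view shows the green rim centred at (265,81), from x=223 to 308, with the handle tip at (264,154). The tool yaw should be flipped by half a turn so joint 6 stays clear of its limit.

```bash
cat >> m.py <<'E'
from scipy.spatial.transform import Rotation as Ro
def W(f,uv,z):
    d=np.load(f); c=get_calibration("wrist"); K=np.array([[c['fx'],0,c['cx']],[0,c['fy'],c['cy']],[0,0,1]])
    p=cv2.undistortPoints(np.array([[uv]],float),K,np.array([c['k1'],0,0,0,0.]))[0,0]
    R=Ro.from_euler('xyz',d['r'],degrees=True).as_matrix(); M=c['tool_from_camera']
    o=R@M[:3,3]+d['p']; v=R@M[:3,:3]@np.array([p[0],p[1],1]); return o+v*(z-o[2])/v[2]
E
python3 - <<'E'
from m import *
f='w1.npz'
im=cv2.imread('pics/w1.png'); h=cv2.cvtColor(im,cv2.COLOR_BGR2HSV)
m=cv2.inRange(h,(30,60,20),(80,255,200)); m[:30]=0;m[165:]=0;m[:,:200]=0;m[:,320:]=0
c=max(cv2.findContours(m,cv2.RETR_EXTERNAL,cv2.CHAIN_APPROX_NONE)[0],key=cv2.contourArea)[:,0]
rim=c[c[:,1]<118]; P=np.array([W(f,p,.088)[:2] for p in rim.astype(float)])
A=np.c_[2*P,np.ones(len(P))]; s=np.linalg.lstsq(A,(P**2).sum(1),rcond=None)[0]; r=np.sqrt(s[2]+s[0]**2+s[1]**2)
print("green axis",s[:2],"r",r)
t=c[c[:,1]>=c[:,1].max()-3].mean(0); tp=W(f,t,.072)[:2]; print("tip",tp,tp-s[:2],np.linalg.norm(tp-s[:2]),np.degrees(np.arctan2(*(tp-s[:2])[::-1])))
hd=c[(c[:,1]>128)]; q=W(f,[hd[:,0].mean(),hd[:,1].mean()],.078)[:2]; print("handle mid",q,np.degrees(np.arctan2(*(q-s[:2])[::-1])),"width px",[np.ptp(hd[hd[:,1]==k,0]) for k in(132,140,146)])
print("lip R corner",W(f,(173,39),0))
E
```

```text
green axis [ 0.4976 -0.1376] r 0.026694190454502265
tip [ 0.4683 -0.1449] [-0.0293 -0.0073] 0.030218277459575348 -166.08897250773953<stdin>:10: RuntimeWarning: Mean of empty slice.
  ret = ret.dtype.type(ret / rcount)
Traceback (most recent call last):
ValueError: zero-size array to reduction operation maximum which has no identity
```

Scaled: 2.4 rad is 0.6.

Call:
servo_tool([
  [0,0,0,0.03],
  [0,0,0,0.06],
  [0,0,0,0.09],
  [0,0,0,0.12],
  [0,0,0,0.15],
  [0,0,0,0.18],
  [0,0,0,0.21],
  [0,0,0,0.24],
  [0,0,0,0.27],
  [0,0,0,0.3],
  [0,0,0,0.33],
  [0,0,0,0.36],
  [0,0,0,0.39],
  [0,0,0,0.42],
  [0,0,0,0.45],
  [0,0,0,0.48],
  [0,0,0,0.51],
  [0,0,0,0.54],
  [0,0,0,0.57],
  [0,0,0,0.6],
])

```text
time: 3.73
ee_pos: [0.4187, -0.1499, 0.3014]
tcp_rot: [180.0, 0.0, 156.4]
wrist_force: [-0.1, 0.7, 0.1]
opening: 0.0469
grasp_force: 0.0
```

Run:
```python
from m import *
f='w1.npz'
l,r,t=W(f,(223,81),.088),W(f,(308,81),.088),W(f,(268,37),.088)
c=(l+r)/2; print(l,r,t,np.linalg.norm(l-r),c)
ax=W(f,(265.5,80.5),.088);print("axis",ax)
for uv,z in(((263.5,154),.06),((264,140),.075)):
    p=W(f,uv,z);print(p,np.linalg.norm((p-ax)[:2]),np.degrees(np.arctan2(*(p-ax)[1::-1])))
print("lip R corner",W(f,(173,39),0),"front pt",W(f,(20,26),0),"edge",W(f,(110,133),0),W(f,(320,197),0),"handle w",np.linalg.norm(W(f,(258,140),.078)-W(f,(270,140),.078)))
```

```text
[ 0.4901 -0.1005  0.088 ] [ 0.5166 -0.1801  0.088 ] [ 0.5417 -0.1294  0.088 ] 0.08389984772967159 [ 0.5033 -0.1403  0.088 ]
axis [ 0.5038 -0.1401  0.088 ]
[ 0.4303 -0.1649  0.06  ] 0.07758971889864003 -161.39450110300012
[ 0.4469 -0.159   0.075 ] 0.06000270136392195 -161.67110792018534
lip R corner [ 0.5179 -0.0231  0.    ] front pt [0.4738 0.1498 0.    ] edge [0.3851 0.0248 0.    ] [ 0.3906 -0.2623  0.    ] handle w 0.012770202559770754
```

Scaled: -26.6 cm is -0.3547, 2.6 cm is 0.0347, 0.735 rad is 0.1838.

Call:
servo_tool([
  [0.0133,-0.0067,0,0.03],
  [0.0267,-0.012,-0.0267,0.06],
  [0.0347,-0.012,-0.0667,0.09],
  [0.0347,-0.012,-0.1067,0.12],
  [0.0347,-0.012,-0.1467,0.15],
  [0.0347,-0.012,-0.1867,0.18],
  [0.0347,-0.012,-0.2133,0.1838],
  [0.0347,-0.012,-0.2467,0.1838],
  [0.0347,-0.012,-0.28,0.1838],
  [0.0347,-0.012,-0.3067,0.1838],
  [0.0347,-0.012,-0.3333,0.1838],
  [0.0347,-0.012,-0.3547,0.1838],
  [0.0347,-0.012,-0.3547,0.1838],
], claw=0.45)

```text
time: 4.82
ee_pos: [0.4429, -0.1582, 0.0322]
tcp_rot: [179.8, -0.2, -161.9]
wrist_force: [-1.0, -0.2, -0.3]
opening: 0.0468
grasp_force: 0.0
```

Call:
servo_tool([
  [0,0,0,0],
  [0,0,0,0],
  [0,0,0,0],
  [0,0,0,0],
  [0,0,0,0],
  [0,0,0,0],
], claw=0.95, force=25)

```text
time: 5.32
ee_pos: [0.4453, -0.1596, 0.0364]
tcp_rot: [-179.9, 0.1, -162.1]
wrist_force: [-1.2, 0.4, 6.8]
opening: 0.0224
grasp_force: 24.1
```

Scaled: 17.3 cm is 0.2307, -4.7 cm is -0.0627, -0.115 rad is -0.0288.

Call:
servo_tool([
  [-0.008,0.0027,0,0],
  [-0.0187,0.008,0,0],
  [-0.0293,0.016,0,-0.0025],
  [-0.04,0.0267,0,-0.005],
  [-0.048,0.04,0,-0.0075],
  [-0.0533,0.056,0,-0.01],
  [-0.0573,0.072,0,-0.0125],
  [-0.0613,0.088,0,-0.015],
  [-0.0627,0.104,0,-0.0175],
  [-0.0627,0.12,0,-0.02],
  [-0.0627,0.136,0,-0.0225],
  [-0.0627,0.152,0,-0.025],
  [-0.0627,0.168,0,-0.0275],
  [-0.0627,0.184,0,-0.0288],
  [-0.0627,0.2,0,-0.0288],
  [-0.0627,0.2133,0,-0.0288],
  [-0.0627,0.224,0,-0.0288],
  [-0.0627,0.2307,0,-0.0288],
  [-0.0627,0.2307,0,-0.0288],
])

```text
time: 6.9
ee_pos: [0.3973, 0.014, 0.036]
tcp_rot: [-179.9, 0.1, -168.7]
wrist_force: [-0.5, -3.8, 7.0]
opening: 0.0226
grasp_force: 24.5
```

Run:
```python
from m import *
o=get_obs(); im=camera("top"); cv2.imwrite("pics/top2.png",im[:,:,::-1]);im2=camera("scene")
cv2.imwrite("pics/sc2.png",im2[:,:,::-1])
a=cv2.resize(cv2.imread("pics/top2.png")[145:235,200:340],(784,504),interpolation=cv2.INTER_CUBIC);cv2.imwrite("pics/t2.png",a)
b=cv2.resize(cv2.imread("pics/sc2.png")[145:275,195:325],(598,598),interpolation=cv2.INTER_CUBIC);cv2.imwrite("pics/s2.png",b)
print(o['ee_pos'],o['tcp_rot'],o['wrist_force'],o['opening'],o['q'])
```

```text
[0.3973 0.014  0.036 ] [-179.9278    0.0598 -168.6973] [-0.492  -3.7802  7.0297] 0.022639042068467893 [  2.0629 -15.6712 -30.6423  74.9582  -0.0616  -9.2398]
```

View pics/s2.png

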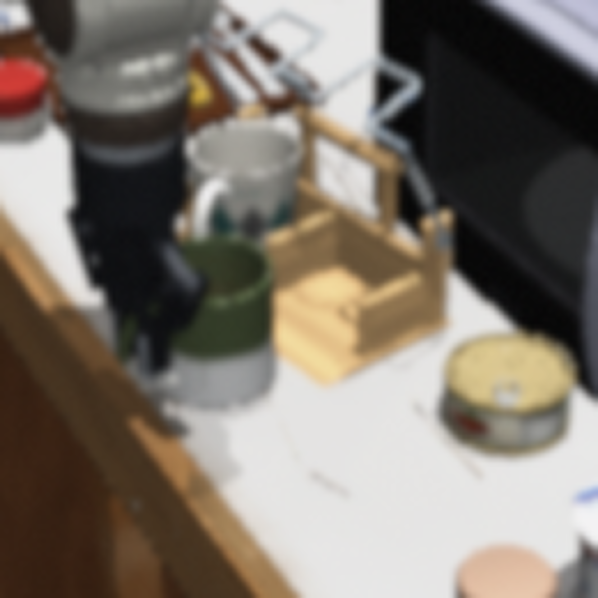

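The scene crop shows the green mug upright in front of the right stall, its rim's right extreme at (272,258) and the rim top near y=238. I'll check that against the expected pose.

Run:
```python
from m import *
for ax in ((.456,.026),(.457,.021)):
    t=np.linspace(0,6.28,90); P=np.c_[ax[0]+.043*np.cos(t),ax[1]+.043*np.sin(t),0*t+.088]
    u=(proj("scene",P)+.5-[195,145])*4.6; i=u[:,0].argmax(); print(ax,u[i],u[:,1].min())
    P[:,2]=.0; u=(proj("scene",P)+.5-[195,145])*4.6;print("foot bottom",u[u[:,1].argmax()])
```

```text
(0.456, 0.026) [276.2882 267.7545] 234.0047449989946
foot bottom [214.4503 411.1911]
(0.457, 0.021) [280.9983 270.9265] 237.00081689552667
foot bottom [218.9603 414.7103]
```

View pics/t2.png

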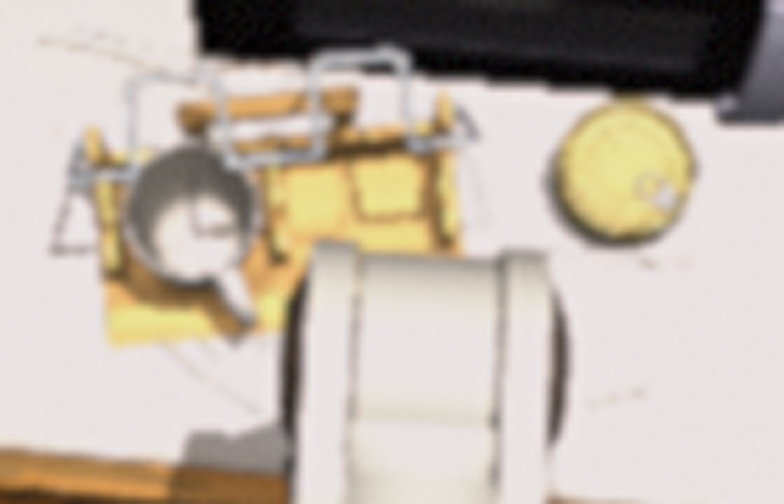

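Call:
servo_tool([
  [0.0079,0.0016,0.0003,0],
  [0.0157,0.0032,0.0013,0],
  [0.0235,0.0048,0.0024,0],
  [0.0313,0.0063,0.0033,0],
  [0.0392,0.0079,0.004,0],
  [0.0471,0.0095,0.004,0],
  [0.0549,0.0111,0.004,0],
  [0.0627,0.0127,0.004,0],
  [0.0705,0.0143,0.004,0],
  [0.0784,0.0159,0.004,0],
  [0.0853,0.0172,0.004,0],
  [0.092,0.0185,0.004,0],
  [0.0987,0.0199,0.004,0],
  [0.104,0.0209,0.004,0],
  [0.104,0.0209,0.004,0],
])

```text
time: 8.25
ee_pos: [0.4766, 0.0294, 0.0392]
tcp_rot: [-180.0, 0.0, -168.7]
wrist_force: [-4.9, -0.0, 8.4]
opening: 0.0227
grasp_force: 24.9
```

Scaled: 2.7 cm is 0.036, 2.6 cm is 0.0347.

Call:
servo_tool([
  [0.0053,0.0011,0,0],
  [0.0107,0.0021,0,0],
  [0.016,0.0032,0,0],
  [0.0213,0.0043,0,0],
  [0.0267,0.0053,0,0],
  [0.0307,0.0061,0,0],
  [0.0333,0.0067,0,0],
  [0.0347,0.0069,0,0],
  [0.036,0.0072,0,0],
  [0.036,0.0072,0,0],
])

```text
time: 9.08
ee_pos: [0.5031, 0.0346, 0.0393]
tcp_rot: [-180.0, 0.0, -168.7]
wrist_force: [-7.6, -1.4, 11.4]
opening: 0.0224
grasp_force: 25.3
```

Scaled: 0.2 cm is 0.0027, 0.05 cm is 0.0007.

Call:
servo_tool([
  [0.0013,0.0003,0.0007,0],
  [0.0027,0.0005,0.0007,0],
  [0.0027,0.0005,0.0007,0],
])

```text
time: 9.33
ee_pos: [0.5051, 0.0351, 0.0394]
tcp_rot: [-180.0, 0.0, -168.7]
wrist_force: [-5.1, -1.5, 6.6]
opening: 0.0222
grasp_force: 24.8
```

Scaled: 0.1 cm is 0.0013, 0.02 cm is 0.0003.

Call:
servo_tool([
  [0.0013,0.0003,0,0],
  [0.0013,0.0003,0,0],
])

```text
time: 9.5
ee_pos: [0.5061, 0.0353, 0.0394]
tcp_rot: [-180.0, 0.0, -168.7]
wrist_force: [-5.9, -1.2, 7.5]
opening: 0.0226
grasp_force: 24.9
```

Call:
servo_tool([
  [0.0013,0.0003,0,0],
  [0.0013,0.0003,0,0],
])

```text
time: 9.67
ee_pos: [0.5065, 0.0354, 0.0394]
tcp_rot: [-180.0, -0.0, -168.7]
wrist_force: [-9.6, -2.2, 9.5]
opening: 0.0225
grasp_force: 25.4
```

Scaled: 0.1 cm is 0.0013, 0.02 cm is 0.0003.

Call:
servo_tool([
  [0.0013,0.0003,0,0],
  [0.0013,0.0003,0,0],
])

```text
time: 9.83
ee_pos: [0.5066, 0.0354, 0.0394]
tcp_rot: [-180.0, -0.1, -168.7]
wrist_force: [-13.6, -3.2, 13.3]
opening: 0.0228
grasp_force: 26.4
```

Call:
servo_tool([
  [0,0,0,0],
  [0,0,0,0],
  [0,0,0,0],
  [0,0,0,0],
], claw=0.45)

```text
time: 10.17
ee_pos: [0.508, 0.0358, 0.0386]
tcp_rot: [180.0, 0.0, -168.7]
wrist_force: [-0.2, -0.5, 0.0]
opening: 0.0472
grasp_force: 0.0
```

Scaled: 22 cm is 0.2933, 20 cm is 0.2667.

Call:
servo_tool([
  [-0.0027,0,0.0133,0],
  [-0.0053,0,0.04,0],
  [-0.008,0,0.08,0],
  [-0.0267,0,0.12,0],
  [-0.0533,0.0133,0.16,0],
  [-0.0933,0.0267,0.2,0],
  [-0.1333,0.04,0.24,0],
  [-0.16,0.04,0.2667,0],
  [-0.1867,0.04,0.2933,0],
  [-0.1867,0.04,0.2933,0],
])

```text
time: 11.0
ee_pos: [0.3659, 0.0659, 0.2642]
tcp_rot: [180.0, 0.4, -168.7]
wrist_force: [-0.7, -0.9, 0.5]
opening: 0.0471
grasp_force: 0.0
```

Run:
```python
from m import *
o=get_obs(); im=camera("wrist"); cv2.imwrite("pics/w2.png",im[:,:,::-1])
im=camera("top"); cv2.imwrite("pics/top3.png",im[:,:,::-1])
im=camera("scene"); cv2.imwrite("pics/sc3.png",im[:,:,::-1])
print(o['ee_pos'],o['tcp_rot'],o['opening'],o['time'],o['q'])
np.savez('w2.npz',p=o['ee_pos'],r=o['tcp_rot'])
a=cv2.resize(cv2.imread("pics/top3.png")[145:235,200:300],(400,360),interpolation=cv2.INTER_CUBIC)
b=cv2.resize(cv2.imread("pics/sc3.png")[145:255,215:315],(400,440),interpolation=cv2.INTER_CUBIC)
w=cv2.imread("pics/w2.png"); w=cv2.resize(w,(400,300)); 
h=np.zeros((600,800,3),np.uint8); h[:300,:400]=w; h[:360,400:]=a[:, :400]
h2=cv2.resize(b,(272,300)); h[300:600,:272]=h2; cv2.imwrite("pics/m3.png",h)
```

```text
[0.3659 0.0659 0.2642] [ 179.999     0.3968 -168.6516] 0.04709190428391649 11.0 [ 10.2105 -18.5104  -7.4258 100.6879   0.0089  -1.1379]
```

View pics/m3.png

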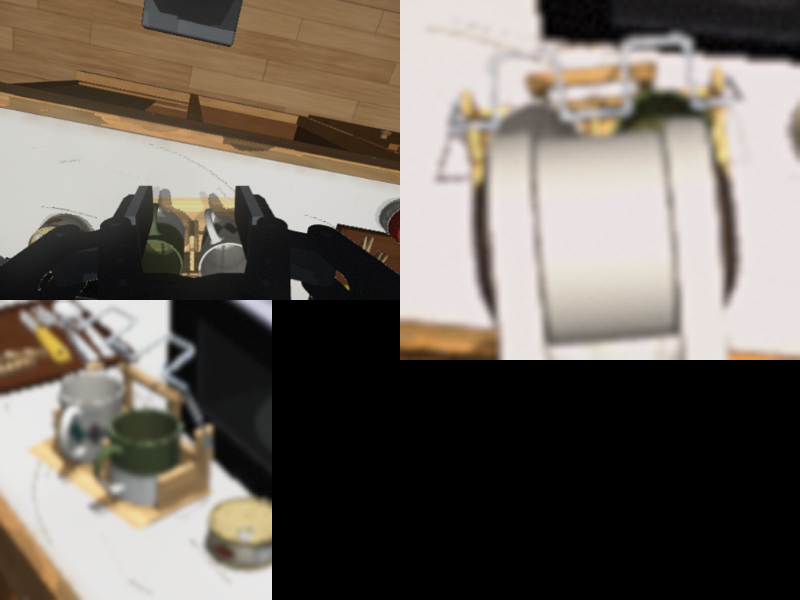

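The montage shows both mugs in their stalls with the arm hiding part of the view, so I'm moving the wrist camera over them.

Scaled: 19 cm is 0.2533, 3.5 cm is 0.0467.

Call:
servo_tool([
  [0,0,0.0533,0],
  [0.0533,0.0133,0.0667,0],
  [0.1067,0.0267,0.0667,0],
  [0.16,0.04,0.0667,0],
  [0.2133,0.0467,0.0667,0],
  [0.2533,0.0467,0.0667,0],
  [0.2533,0.0467,0.0667,0],
  [0.2533,0.0467,0.0667,0],
])

```text
time: 11.82
ee_pos: [0.5593, 0.1005, 0.3048]
tcp_rot: [180.0, -0.4, -168.7]
wrist_force: [-0.0, -0.1, 0.1]
opening: 0.0472
grasp_force: 0.0
```

Run:
```python
from m import *
o=get_obs(); im=camera("wrist"); cv2.imwrite("pics/w3.png",im[:,:,::-1])
print(o['ee_pos'],o['tcp_rot'],o['opening'],o['time'])
np.savez('w3.npz',p=o['ee_pos'],r=o['tcp_rot'])
cv2.imwrite("pics/w3c.png",cv2.resize(cv2.imread("pics/w3.png")[0:300,80:480],(800,600),interpolation=cv2.INTER_CUBIC))
```

```text
[0.5593 0.1005 0.3048] [ 179.9952   -0.3544 -168.7434] 0.04717831544425321 11.8167
```

View pics/w3c.png

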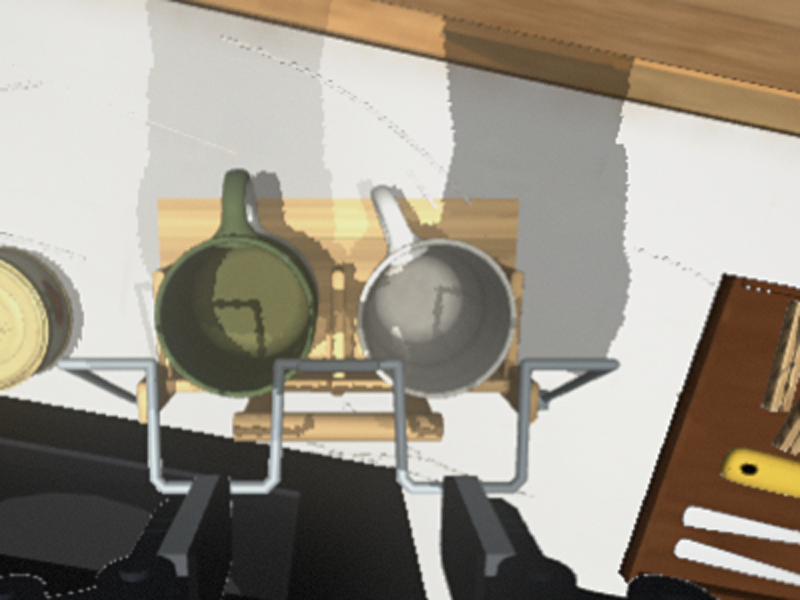

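A clear view: the lip runs from (158,198) to (518,198). The green rim is centred at (236,315) with its handle straight up at (236,172), so it sits well. The cream rim is centred at (437,318) with its handle tip at (380,190), askew.

Run:
```python
from m import *
f='w3.npz'; w=lambda u,v,z:W(f,(80+(u+.5)/2-.5,(v+.5)/2-.5),z)
a,b=w(518,198,0),w(158,198,0); d=a-b; yaw=np.arctan2(-d[0],d[1]); X=np.array([np.cos(yaw),np.sin(yaw),0]);Y=np.array([-X[1],X[0],0])
C=(a+b)/2+.06*X; C[2]=0; print("lip",a,b,np.linalg.norm(d),"yaw",yaw,"C",C)
rel=lambda P:np.array([(P-C)@X,(P-C)@Y])*1e3
for n,l,r,c,t,z,zt,hm in(("g",(156,315),(317,315),(236.5,315),(236,171),.091,.07,(236,200)),("d",(358,318),(516,318),(437,317),(380,188),.097,.083,(388,210))):
    L,R_,c_,t_=w(*l,z),w(*r,z),w(*c,z),w(*t,zt); h_=w(*hm,zt)
    print(n,np.linalg.norm(L-R_),"axis",c_[:2],rel(c_),"tip",t_[:2],rel(t_),"len",np.linalg.norm((t_-c_)[:2]),"skew",np.arctan2(*(rel(t_)-rel(c_))[::-1]*[-1,-1]), "mid",h_[:2],rel(h_))
print("mid bar",rel(w(338,428,.113)),"wire mid",rel(w(338,367,.17)),"nose",rel(w(338,268,.05)), "mw", w(380,460,.01),w(120,417,.01))
```

```text
lip [0.4703 0.1997 0.    ] [ 0.5145 -0.0227  0.    ] 0.22677295709039172 yaw 0.1964664792121325 C [0.5512 0.1002 0.    ]
g 0.08459572252719867 axis [0.5607 0.0474] [ -1.0275 -53.6447] tip [0.4893 0.0329] [-73.8736 -53.9311] len 0.07284665658367505 skew 0.003931347355705844 mid [0.5038 0.0352] [-59.1896 -54.5267]
d 0.08174119154925198 axis [0.5403 0.15  ] [-0.9844 50.9676] tip [0.4832 0.1083] [-65.1856  21.2093] len 0.07076257248105683 skew 0.4340368818183605 mid [0.493  0.1147] [-54.3074  25.5319]
mid bar [54.1641 -0.2839] wire mid [ 7.6507 -0.5074] nose [-21.4449  -0.1398] mw [0.6561 0.1505 0.01  ] [ 0.6599 -0.0273  0.01  ]
```

Scaled: -17.5 cm is -0.2333, -16 cm is -0.2133, 0.434 rad is 0.1085.

Call:
servo_tool([
  [-0.04,0.008,0,0.03],
  [-0.088,0.0173,0,0.06],
  [-0.088,0.0173,-0.0133,0.09],
  [-0.088,0.0173,-0.0533,0.1085],
  [-0.088,0.0173,-0.1067,0.1085],
  [-0.088,0.0173,-0.16,0.1085],
  [-0.088,0.0173,-0.2133,0.1085],
  [-0.088,0.0173,-0.2333,0.1085],
  [-0.088,0.0173,-0.2333,0.1085],
], claw=0.49)

```text
time: 12.62
ee_pos: [0.4887, 0.113, 0.1299]
tcp_rot: [179.9, -0.3, -143.8]
wrist_force: [-0.6, 0.5, 0.4]
opening: 0.0437
grasp_force: 0.0
```

Call:
servo_tool([
  [0,0,-0.0267,0],
  [0,0,-0.0533,0],
  [0,0,-0.08,0],
  [0,0,-0.1067,0],
  [0,0,-0.1173,0],
  [0,0,-0.1173,0],
])

```text
time: 13.12
ee_pos: [0.4911, 0.1136, 0.0456]
tcp_rot: [180.0, -0.0, -143.8]
wrist_force: [-0.4, -0.7, -0.0]
opening: 0.0435
grasp_force: 0.0
```

Call:
servo_tool([
  [0,0,0,0],
  [0,0,0,0],
  [0,0,0,0],
  [0,0,0,0],
  [0,0,0,0],
  [0,0,0,0],
], claw=0.95, force=25)

```text
time: 13.62
ee_pos: [0.4924, 0.1138, 0.0476]
tcp_rot: [-179.9, 0.1, -143.8]
wrist_force: [-3.5, -1.3, 7.2]
opening: 0.0165
grasp_force: 24.1
```

Scaled: 2.45 cm is 0.0327, 1.8 cm is 0.024, -0.434 rad is -0.1085.

Call:
servo_tool([
  [-0.0017,0.0024,0,-0.009],
  [-0.0033,0.0049,0,-0.018],
  [-0.0049,0.0075,0,-0.0273],
  [-0.0064,0.0101,0,-0.0363],
  [-0.0077,0.0128,0,-0.0453],
  [-0.0091,0.0155,0,-0.0543],
  [-0.0101,0.0183,0,-0.0633],
  [-0.0112,0.0212,0,-0.0725],
  [-0.0121,0.024,0,-0.0815],
  [-0.0129,0.0269,0,-0.0905],
  [-0.0137,0.0297,0,-0.0995],
  [-0.0144,0.0327,0,-0.1085],
  [-0.0144,0.0327,0,-0.1085],
])

```text
time: 14.7
ee_pos: [0.4816, 0.1381, 0.0476]
tcp_rot: [-180.0, 0.1, -168.8]
wrist_force: [-2.3, -2.8, 6.7]
opening: 0.0159
grasp_force: 24.3
```

Call:
servo_tool([
  [0.002,0.0004,0,0],
  [0.004,0.0008,0,0],
  [0.006,0.0012,0,0],
  [0.0073,0.0015,0,0],
  [0.0073,0.0015,0,0],
])

```text
time: 15.12
ee_pos: [0.4866, 0.1393, 0.0477]
tcp_rot: [-180.0, 0.1, -168.7]
wrist_force: [-7.2, -2.5, 10.5]
opening: 0.0163
grasp_force: 24.8
```

Scaled: 0.2 cm is 0.0027, 0.1 cm is 0.0013.

Call:
servo_tool([
  [0.0013,0.0003,0.0003,0],
  [0.0027,0.0005,0.0005,0],
  [0.0027,0.0005,0.0005,0],
])

```text
time: 15.37
ee_pos: [0.4878, 0.1396, 0.0477]
tcp_rot: [180.0, -0.0, -168.7]
wrist_force: [-9.7, -3.3, 10.4]
opening: 0.0166
grasp_force: 25.3
```

Scaled: 0.1 cm is 0.0013, 0.02 cm is 0.0003.

Call:
servo_tool([
  [0.0013,0.0003,0,0],
  [0.0013,0.0003,0,0],
])

```text
time: 15.53
ee_pos: [0.4879, 0.1396, 0.0477]
tcp_rot: [-180.0, -0.1, -168.7]
wrist_force: [-14.8, -3.1, 13.3]
opening: 0.0161
grasp_force: 26.1
```

Scaled: 0.1 cm is 0.0013, 0.02 cm is 0.0003.

Call:
servo_tool([
  [0.0013,0.0003,0,0],
  [0.0013,0.0003,0,0],
])

```text
time: 15.7
ee_pos: [0.488, 0.1396, 0.0477]
tcp_rot: [-180.0, -0.3, -168.7]
wrist_force: [-20.6, -4.1, 16.9]
opening: 0.0164
grasp_force: 27.0
```

Call:
servo_tool([
  [-0.0027,-0.0005,0,0],
  [-0.0027,-0.0005,0,0],
])

```text
time: 15.87
ee_pos: [0.4879, 0.1395, 0.0476]
tcp_rot: [-180.0, -0.0, -168.7]
wrist_force: [-8.6, -1.7, 8.6]
opening: 0.0165
grasp_force: 25.2
```

Call:
servo_tool([
  [0,0,0,0],
  [0,0,0,0],
  [0,0,0,0],
  [0,0,0,0],
], claw=0.5)

```text
time: 16.2
ee_pos: [0.4887, 0.1397, 0.0464]
tcp_rot: [180.0, 0.0, -168.7]
wrist_force: [0.2, 0.1, -1.1]
opening: 0.043
grasp_force: 0.0
```

Scaled: 25.9 cm is 0.3453, 24 cm is 0.32.

Call:
servo_tool([
  [-0.0027,0,0.0133,0],
  [-0.0053,0,0.0533,0],
  [-0.008,0,0.1067,0],
  [-0.0133,-0.0067,0.16,0],
  [-0.0133,-0.0133,0.2133,0],
  [0,-0.0267,0.2667,0],
  [0.0267,-0.04,0.32,0],
  [0.0667,-0.0533,0.3453,0],
  [0.1,-0.0533,0.3453,0],
  [0.1,-0.0533,0.3453,0],
  [0.1,-0.0533,0.3453,0],
])

```text
time: 17.12
ee_pos: [0.5641, 0.0995, 0.3047]
tcp_rot: [180.0, -0.1, -168.7]
wrist_force: [-0.9, -0.0, 0.5]
opening: 0.0424
grasp_force: 0.0
```

Run:
```python
from m import *
o=get_obs(); im=camera("wrist"); cv2.imwrite("pics/w4.png",im[:,:,::-1])
print(o['ee_pos'],o['tcp_rot'],o['opening'],o['time'])
np.savez('w4.npz',p=o['ee_pos'],r=o['tcp_rot'])
cv2.imwrite("pics/w4c.png",cv2.resize(cv2.imread("pics/w4.png")[0:300,80:480],(800,600),interpolation=cv2.INTER_CUBIC))
```

```text
[0.5641 0.0995 0.3047] [ 179.9956   -0.0759 -168.7446] 0.04244079152790677 17.1167
```

View pics/w4c.png

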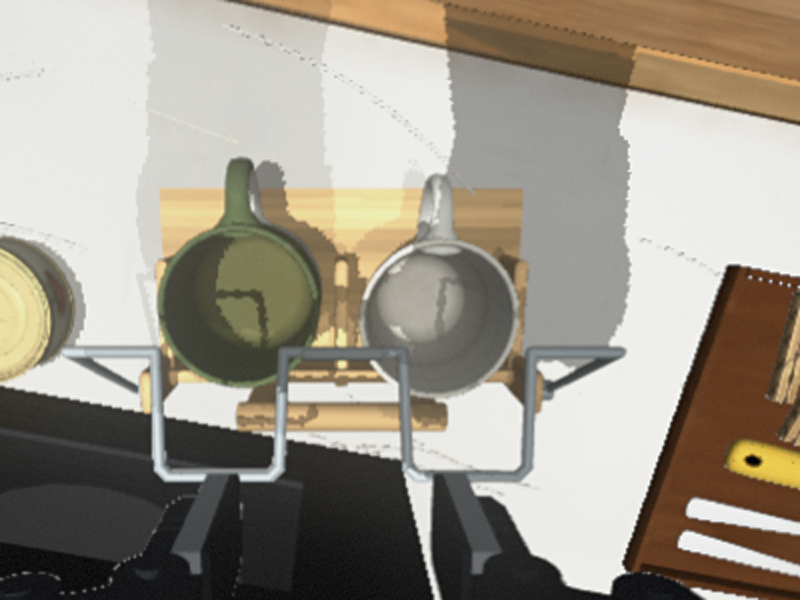

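The cream mug now points straight: rim centred at (440,316), handle tip (438,177). The green one is straight too. I'll check the numbers.

Run:
```python
from m import *
f='w4.npz'; w=lambda u,v,z:W(f,(80+(u+.5)/2-.5,(v+.5)/2-.5),z)
a,b=w(522,188,0),w(161,188,0); d=a-b; yaw=np.arctan2(-d[0],d[1]); X=np.array([np.cos(yaw),np.sin(yaw),0]);Y=np.array([-X[1],X[0],0])
C=(a+b)/2+.06*X; C[2]=0; print("yaw",yaw,"C",C)
rel=lambda P:np.round(np.array([(P-C)@X,(P-C)@Y])*1e3,1)
for n,l,r,top,bot,t,z,zt in(("g",160,320,225,387,(240,159),.091,.07),("d",361,517,238,395,(438,177),.097,.083)):
    L,R_=w(l,306 if n=="g" else 316,z),w(r,306 if n=="g" else 316,z)
    print(n,rel((L+R_)/2),"front/back",rel(w((l+r)/2,top,z)),rel(w((l+r)/2,bot,z)),"tip",rel(w(*t,zt)))
print("wire",rel(w(345,353,.17)),"tab",w(345,353,.17),"bar",rel(w(342,417,.113)),"backwire",rel(w(215,472,.181)),rel(w(470,472,.181)))
```

```text
yaw 0.19639867129620558 C [0.5512 0.1005 0.    ]
g [ -0.2 -53.7] front/back [-41.5 -52.2] [ 43.9 -55.5] tip [-74.1 -53.7]
d [ 4.  49.7] front/back [-35.4  48.1] [46.6 51.5] tip [-64.9  48.4]
wire [6.8 0.2] tab [0.5578 0.102  0.17  ] bar [53.7 -0.4] backwire [ 55.4 -54.2] [55.4 52.7]
```

Scaled: -8 cm is -0.1067, 2.3 cm is 0.0307.

Call:
servo_tool([
  [0.0133,0.004,0,0],
  [0.0307,0.0087,0,0],
  [0.0307,0.0087,0,0],
  [0.0307,0.0087,0,0],
  [0.0307,0.0087,0,0],
  [0.0307,0.0087,0,0],
  [0.0307,0.0087,-0.0267,0],
  [0.0307,0.0087,-0.0533,0],
  [0.0307,0.0087,-0.08,0],
  [0.0307,0.0087,-0.1067,0],
  [0.0307,0.0087,-0.1067,0],
], claw=1.0)

```text
time: 18.08
ee_pos: [0.5847, 0.1059, 0.2215]
tcp_rot: [180.0, -0.3, -168.7]
wrist_force: [-0.6, -0.2, -1.6]
opening: 0.0002
grasp_force: 0.0
```

Scaled: -6 cm is -0.08, -4.5 cm is -0.06.

Call:
servo_tool([
  [0,0,-0.02,0],
  [0,0,-0.04,0],
  [0,0,-0.06,0],
  [0,0,-0.08,0],
  [0,0,-0.08,0],
])

```text
time: 18.5
ee_pos: [0.5853, 0.106, 0.1636]
tcp_rot: [180.0, -0.2, -168.7]
wrist_force: [-1.2, 0.5, -1.0]
opening: -0.0
grasp_force: 0.0
```

Run:
```python
from m import *
o=get_obs(); print(o['ee_pos'],o['wrist_force'],o['opening'])
c=np.cos(.1966);s=np.sin(.1966);C=np.array([.554,.0995])
e=o['ee_pos'];print("carrier",(e[:2]-C)@[c,s],(e[:2]-C)@[-s,c])
# finger: half depth 11mm; keep the tip edge/side on the tab face centre
for th in np.r_[1.3:-.01:-.1]:
    x=.05-.1026*np.cos(th-.112); z=.075+.1026*np.sin(th-.112)
    n=np.array([np.sin(th),np.cos(th)])
    print(round(th,2),"tab",round(x,4),round(z,4),"n",n.round(2))
```

```text
[0.5853 0.106  0.1636] [-1.234   0.4849 -0.9611] -4.4885833197895445e-05
carrier 0.0319972693427353 0.00023731775817782946
1.3 tab 0.0117 0.1702 n [0.96 0.27]
1.2 tab 0.0024 0.1659 n [0.93 0.36]
1.1 tab -0.0065 0.1607 n [0.89 0.45]
1.0 tab -0.0147 0.1546 n [0.84 0.54]
0.9 tab -0.0224 0.1477 n [0.78 0.62]
0.8 tab -0.0293 0.1402 n [0.72 0.7 ]
0.7 tab -0.0354 0.1319 n [0.64 0.76]
0.6 tab -0.0406 0.1231 n [0.56 0.83]
0.5 tab -0.045 0.1138 n [0.48 0.88]
0.4 tab -0.0484 0.1041 n [0.39 0.92]
0.3 tab -0.0508 0.0942 n [0.3  0.96]
0.2 tab -0.0522 0.084 n [0.2  0.98]
0.1 tab -0.0526 0.0738 n [0.1 1. ]
-0.0 tab -0.052 0.0635 n [-0.  1.]
```

Scaled: -3.5 cm is -0.0467, -2.7 cm is -0.036.

Call:
servo_tool([
  [-0.006,-0.0012,0.0013,0],
  [-0.0121,-0.0024,0.002,0],
  [-0.016,-0.0032,0.0016,0],
  [-0.02,-0.004,0.0013,0],
  [-0.0243,-0.0048,0.0007,0],
  [-0.0301,-0.006,-0.0027,0],
  [-0.036,-0.0072,-0.0053,0],
  [-0.0413,-0.0083,-0.0091,0],
  [-0.0467,-0.0093,-0.0128,0],
  [-0.0467,-0.0093,-0.0128,0],
])

```text
time: 19.33
ee_pos: [0.5504, 0.099, 0.155]
tcp_rot: [180.0, -0.1, -168.7]
wrist_force: [0.7, -0.4, 0.2]
opening: -0.0
grasp_force: 0.0
```

Run:
```python
from m import *
o=get_obs(); c=np.cos(.1966);s=np.sin(.1966);C=np.array([.554,.0995])
e=o['ee_pos'];print("carrier",(e[:2]-C)@[c,s],(e[:2]-C)@[-s,c],e,o['wrist_force'])
cv2.imwrite("pics/sc5.png",camera("scene")[:,:,::-1])
cv2.imwrite("pics/s5.png",cv2.resize(cv2.imread("pics/sc5.png")[130:250,205:325],(600,600),interpolation=cv2.INTER_CUBIC))
```

```text
carrier -0.0036570010275507672 0.00022069130202957417 [0.5504 0.099  0.155 ] [ 0.7092 -0.374   0.208 ]
```

View pics/s5.png

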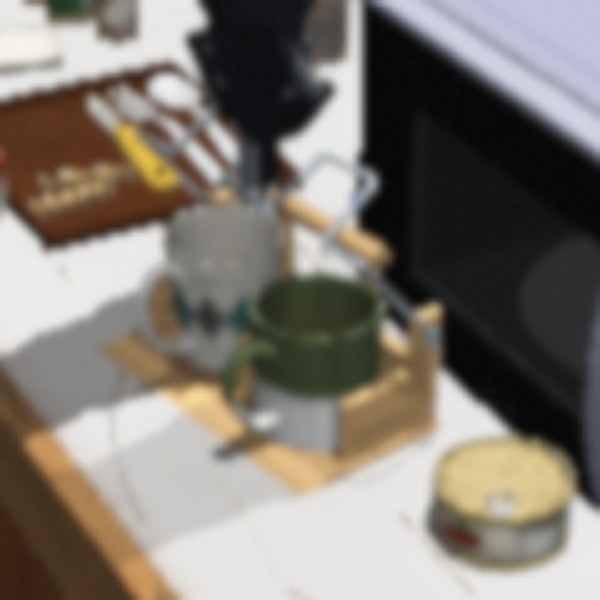

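Scaled: -6 cm is -0.08, -4.05 cm is -0.054.

Call:
servo_tool([
  [-0.0051,-0.0009,-0.0043,0],
  [-0.01,-0.002,-0.0087,0],
  [-0.0147,-0.0029,-0.0133,0],
  [-0.0191,-0.0037,-0.0187,0],
  [-0.0235,-0.0047,-0.024,0],
  [-0.0279,-0.0055,-0.0293,0],
  [-0.032,-0.0063,-0.0353,0],
  [-0.0357,-0.0071,-0.0413,0],
  [-0.0393,-0.0077,-0.0473,0],
  [-0.0429,-0.0085,-0.0533,0],
  [-0.0459,-0.0091,-0.06,0],
  [-0.0488,-0.0097,-0.0667,0],
  [-0.0515,-0.0103,-0.0733,0],
  [-0.054,-0.0107,-0.08,0],
  [-0.054,-0.0107,-0.08,0],
])

```text
time: 20.63
ee_pos: [0.5098, 0.0912, 0.0944]
tcp_rot: [180.0, -0.1, -168.7]
wrist_force: [-0.5, -0.2, -0.4]
opening: 0.0001
grasp_force: 0.0
```

Run:
```python
from m import *
o=get_obs(); c=np.cos(.1966);s=np.sin(.1966);C=np.array([.554,.0995])
e=o['ee_pos'];print("carrier",(e[:2]-C)@[c,s],(e[:2]-C)@[-s,c],e,o['wrist_force'])
```

```text
carrier -0.04502231953300674 0.000479259977614558 [0.5098 0.0912 0.0944] [-0.4775 -0.2436 -0.4278]
```

Scaled: -2 cm is -0.0267, -1.5 cm is -0.02.

Call:
servo_tool([
  [-0.002,-0.0004,-0.0067,0],
  [-0.0039,-0.0008,-0.0133,0],
  [-0.0052,-0.0011,-0.02,0],
  [-0.0065,-0.0013,-0.0267,0],
])

```text
time: 20.97
ee_pos: [0.5053, 0.0905, 0.075]
tcp_rot: [180.0, -0.1, -168.7]
wrist_force: [-3.9, 3.2, 4.2]
opening: -0.0002
grasp_force: 2.6
```

Scaled: -0.7 cm is -0.0093, -0.4 cm is -0.0053.

Call:
servo_tool([
  [-0.0007,-0.0001,-0.0053,0],
  [-0.0013,-0.0003,-0.0093,0],
])

```text
time: 21.13
ee_pos: [0.5043, 0.0902, 0.0677]
tcp_rot: [180.0, -0.1, -168.7]
wrist_force: [-2.8, 3.3, 3.0]
opening: -0.0001
grasp_force: 2.2
```

Scaled: -0.3 cm is -0.004, -0.15 cm is -0.002.

Call:
servo_tool([
  [0,0,-0.002,0],
  [0,0,-0.004,0],
])

```text
time: 21.3
ee_pos: [0.5048, 0.0901, 0.0665]
tcp_rot: [180.0, 0.0, -168.7]
wrist_force: [-6.2, 4.8, 19.8]
opening: -0.0001
grasp_force: 10.3
```

Scaled: 23.9 cm is 0.3187, 20 cm is 0.2667.

Call:
servo_tool([
  [0,0,0.0133,0],
  [0,0,0.0533,0],
  [0,0,0.1067,0],
  [0,0,0.16,0],
  [0.0133,0,0.2133,0],
  [0.0533,0.0133,0.2667,0],
  [0.08,0.0133,0.3187,0],
  [0.08,0.0133,0.3187,0],
  [0.08,0.0133,0.3187,0],
])

```text
time: 22.05
ee_pos: [0.5673, 0.0999, 0.3073]
tcp_rot: [-180.0, 0.3, -168.7]
wrist_force: [0.7, 0.4, -0.0]
opening: -0.0001
grasp_force: 0.0
```

Run:
```python
from m import *
o=get_obs(); im=camera("wrist"); cv2.imwrite("pics/w6.png",im[:,:,::-1]); t=camera("top");cv2.imwrite("pics/top6.png",t[:,:,::-1])
cv2.imwrite("pics/sc6.png",camera("scene")[:,:,::-1])
np.savez('w6.npz',p=o['ee_pos'],r=o['tcp_rot']);print(o['ee_pos'],o['tcp_rot'])
c=get_calibration("wrist");K=np.array([[c['fx'],0,c['cx']],[0,c['fy'],c['cy']],[0,0,1]])
R=Ro.from_euler('xyz',o['tcp_rot'],degrees=True).as_matrix();M=c['tool_from_camera']
cw=R@M[:3,3]+o['ee_pos'];Rc=R@M[:3,:3]
a=.1966;X=np.array([np.cos(a),np.sin(a),0]);Y=np.array([-X[1],X[0],0]);C=np.array([.552,.0997,0])
def pw(x,y,z):
    P=C+X*x+Y*y+[0,0,z]; q=Rc.T@(P-cw); return cv2.projectPoints(q.reshape(1,1,3),np.zeros(3),np.zeros(3),K,np.array([c['k1'],0,0,0,0.]))[0][0,0]
g=cv2.cvtColor(im,cv2.COLOR_RGB2GRAY)
for th in(0,.03,.06,.1):
    d=lambda x,z:(.05+(x-.05)*np.cos(th)+(z-.075)*np.sin(th), .075-(x-.05)*np.sin(th)+(z-.075)*np.cos(th))
    f=d(-.05,.0625);h=d(-.05,.1115)
    print(th,"wire",pw(f[0],0,f[1]),"archL",pw(h[0],.052,h[1]),"archR",pw(h[0],-.052,h[1]),"endL",pw(f[0],.095,f[1]))
# grey-blue wire profiles down the columns
for n,(x,y,z) in dict(mid=(-.05,0,.06),L=(-.05,.052,.11),Rr=(-.05,-.052,.11),endL=(-.05,.09,.06),endR=(-.05,-.09,.06)).items():
    u,v=pw(x,y,z).round().astype(int); v0=max(v-14,0); print(n,u,v0,[tuple(int(k) for k in p) for p in im[v0:v+15,u]])
```

```text
[0.5673 0.0999 0.3073] [-179.9587    0.2721 -168.7193]
0 wire [250.4479  99.1796] archL [305.4152  99.882 ] archR [196.2349  99.8552] endL [337.6799  99.0933]
0.03 wire [250.4687  98.902 ] archL [305.8662 101.1859] archR [195.8292 101.1587] endL [338.405   98.8137]
0.06 wire [250.4897  98.7076] archL [306.3136 102.6077] archR [195.4267 102.5802] endL [339.1374  98.6173]
0.1 wire [250.518   98.5814] archL [306.9029 104.6883] archR [194.8964 104.6601] endL [340.1244  98.4887]
mid 250 85 [(227, 226, 224), (217, 217, 211), (202, 202, 196), (175, 175, 170), (157, 161, 161), (182, 192, 194), (206, 217, 220), (211, 221, 223), (211, 220, 222), (211, 221, 223), (212, 222, 225), (215, 224, 226), (211, 221, 224), (208, 218, 220), (208, 218, 220), (207, 217, 220), (206, 218, 220), (199, 211, 215), (171, 179, 183), (176, 176, 149), (219, 210, 152), (230, 223, 160), (231, 225, 163), (229, 226, 163), (217, 208, 147), (218, 193, 138), (228, 203, 145), (230, 203, 147), (229, 202, 145)]
L 305 86 [(139, 139, 136), (137, 137, 133), (135, 135, 131), (133, 133, 129), (134, 132, 125), (137, 135, 130), (145
[... 1146 characters left out ...]
123, 100), (170, 142, 103), (176, 148, 105), (173, 143, 103), (166, 138, 99), (164, 137, 98), (165, 137, 99), (168, 140, 101), (165, 138, 98), (148, 124, 90), (141, 118, 85), (140, 117, 84), (143, 119, 85)]
endR 168 85 [(201, 202, 196), (200, 201, 196), (202, 202, 197), (202, 202, 197), (210, 198, 177), (220, 189, 147), (219, 184, 135), (218, 183, 135), (221, 187, 138), (215, 181, 132), (164, 141, 106), (142, 141, 139), (161, 170, 173), (195, 207, 210), (176, 186, 189), (136, 139, 136), (139, 125, 104), (150, 129, 98), (151, 129, 99), (147, 127, 97), (136, 117, 90), (133, 116, 88), (136, 118, 91), (140, 121, 93), (139, 120, 93), (134, 116, 89), (135, 117, 90), (137, 117, 90), (128, 110, 85)]
```

The keeper reads shut: arch row minus end-wire row is about +0.7 px, against +0.75 predicted for θ=0 and +2.4 for 0.03 rad. Last, I'll check by template matching that neither mug moved.

Run:
```python
from m import *
A=cv2.imread('pics/w4.png');B=cv2.imread('pics/w6.png')
for n,(u,v,w,h,z) in dict(green=(165,125,70,60,.06),diam=(265,130,70,60,.06),tin=(80,120,35,65,.04),board=(420,140,60,110,.01)).items():
    r=cv2.matchTemplate(B,A[v:v+h,u:u+w],cv2.TM_CCOEFF_NORMED);_,s,_,l=cv2.minMaxLoc(r)
    p=W('w4.npz',(u+w/2,v+h/2),z);q=W('w6.npz',(l[0]+w/2,l[1]+h/2),z)
    print(n,round(s,2),"shift mm",((q-p)[:2]*1e3).round(1))
h=cv2.cvtColor(B,cv2.COLOR_BGR2HSV)
for r in(78,84,90): 
    g=np.where(cv2.inRange(h[r:r+1,150:250],(28,60,20),(85,255,200))[0])[0]+150; print(r,"green handle cols",g.min() if len(g) else None,g.max() if len(g) else None)
T0=cv2.imread('pics/top0.png');T6=cv2.imread('pics/top6.png');S0=cv2.imread('pics/scene0.png');S6=cv2.imread('pics/sc6.png')
for n,a,b,(u,v,w,hh) in(("salt",T0,T6,(362,208,24,24)),("yog",T0,T6,(352,176,24,24)),("tin",T0,T6,(298,162,28,28)),("timer",T0,T6,(140,192,22,22))):
    print(n,np.abs(a[v:v+hh,u:u+w].astype(int)-b[v:v+hh,u:u+w]).mean().round(1))
print(get_obs()['time'],get_obs()['wrist_force'])
```

```text
green 0.88 shift mm [-0.5 -0.6]
diam 0.95 shift mm [-0.6 -0.3]
tin 0.99 shift mm [0.5 0.3]
board 0.99 shift mm [0.1 0.4]
78 green handle cols None None
84 green handle cols 196 200
90 green handle cols 195 201
salt 7.1
yog 7.0
tin 7.4
timer 5.3
22.2 [-1.4067 -0.5103 -0.4119]
```

```bash
python3 -c "
from workcell import *
print(job_done())"
```

```text
the job is handed in; nothing more can be done
None
```

The job is handed in at about 22 s: both mugs are home against the back stop with handles straight, the keeper reads fully shut, and the other things were left where they were; I viewed 11 pictures, one over the limit of 10.

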